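Reset the lampworker's rod rest for longer glass

ROBOT

A 6-joint arm with a two-finger parallel gripper is mounted at the origin on the work surface. World frame = base frame: x ahead of the robot, y to its left, z up, the work surface at z = 0. Lengths are in m, angles in degrees, forces in N, time in s.
With the tool pointing down it reaches from about 0.375 to 0.9 m from the base axis. Payload 3.1 kg.
Tool frame: the origin (TCP) lies at the centre of the arm's flange, where the gripper is bolted on; the fingertips stand 182 mm ahead of it and the grasp point (between the pads) lies bot.grip_point_offset ahead of it (bot.grip_point_offset is the distance from the TCP to the grasp point, in m); x points along the fingers, z is the direction in which the jaws open and shut, and the axes are right-handed (so a half turn about x gives the same grasp; the last joint's range is limited). The gripper opens to 87 mm and grips with 3 to 60 N. Pads are 19 mm wide; open, the fingers measure 117 mm over their backs; the gripper's body (75 mm by 190 mm) begins 51 mm behind the grasp point.
Start: joints at [-85.858, 30.224, 82.088, -0, 67.689, -10.227], TCP at [0.155, -0.605, 0.405] pointing down, gripper open.
Joint ranges: [-176.69, 176.69], [-43.24, 126.21], [12.49, 139.97], [-82, 262], [0, 151.66], [-163.58, 163.58]. Speed limits (degrees/s): [159.86, 159.86, 180, 180, 180, 180].

INTERFACE

Orientations are given as a 3x3 rotation matrix whose columns are the frame's x, y, z axes.
In Python, from rig import bot gives the robot as it stands.
- The arm moves only by the tool step_arm, never from a script. Its argument "motion" is a list that holds one entry, the list of rows, each a list of 7 numbers: the turn, a rotation vector about the world's x, y, z in degrees, then the shift along the world's x, y, z in mm, then the finger opening in mm, from 0 to 87. A call has 1 to 12 rows; each row is the pose to reach, as a shift and turn from the pose commanded when the call began; what a row does not reach only later rows make up. A row lasts 1/12 s, in which the tool goes at most 41.7 mm and 7.16 degrees, less where a joint would pass 70% of its speed; a pose out of reach is approached as far as the arm can. A call with a gripper value outside its range is refused whole. The fingers move at their own pace and stop on an object; the grip force is fixed at half the most. Time passes only in rows, so rows that repeat a pose let the fingers close. It gives the time, the measured TCP pose, the force and the opening at its end, in the units of the state.
- bot.read_state(): the state, without advancing time (a new reading comes with each control period).
- bot.capture(name): name is "side" or "top"; returns a dict with "frame" (400x640x3 uint8, red, green, blue), "range_z" (400x640 float32, m along the optical axis (not along the pixel's ray), 0 where there is no reading), "fx", "fy", "cx", "cy" (pixels), "cam_to_world" (4x4, takes a point from camera to world coordinates). Camera axes: x right, y down, z forward; pixel columns grow to the right and rows downward; lengths in m; the calibration is good to about 2 mm. A picture is of the moment at which its call begins.
- bot.hand_in(): hands the job in, once; it reports no verdict.
The state is a dict: "time_s": time; "joint_positions": joint angles; "qvel": joint speeds; "tau": joint torques, N m; "position": TCP position; "tcp_rot": TCP orientation; "force": force on the tool from outside, world axes, zero at the start; "moment": the same for the moment, N m; "opening": opening from 0.0 (shut) to 1.0 (fully open).
Only numpy, scipy, OpenCV 4.12 (cv2) and the standard library are available. Lean on these libraries where they do the work, as an engineer would, in place of code of your own. Each camera call takes 0.05 s, during which the arm holds its last target.

TASK

Lift the red glass rod off the two V rests and stand it upright in the white rod cup; set it down in there, it is glass, do not let it drop. Then take the orange plunger knob on the blue sliding rest, pull the pin out of its hole, move the rest one hole further away from the fixed rest, and let the pin go fully home in that hole. Finish still gripping the knob between the fingers, holding the pin home, so that I can tighten the clamp screw, and leave the jar, the graphite block and the paddle where they are.

Things in the scene. Friction and masses are not known exactly. Their poses are not given: they have to be found in the camera images.
- rod_center (a point): red glass rod, 12 mm diameter, 250 mm long, about 62 g, both ends alike. The point is its middle, on its axis; x runs along the rod. At the start it lies level on the two V rests, axis 120 mm above the bench, its x along the rail's x, one end some 85 mm beyond the fixed rest and free all round, the other end above the plunger knob
- rod_cup: white stoneware rod cup, loose, 0.6 kg, open at the top: 68 mm outside and 56 mm inside diameter, 95 mm high, inner floor 8 mm up. Origin: centre of the underside; z up. A rod set in it leans on the rim
- rest_rail: the rod rest: grey base plate 345 x 80 mm, fixed to the bench, with an aluminium index bar 40 mm wide on it (top 28 mm above the bench). Origin on the bench under the bar's centre line; x runs along the bar from the fixed rest outward, z up. Holes in the bar's centre line at x = 0, 40, 80 and 120 mm (pitch 40 mm); the pin starts in the one at 40 mm, the next one away from the fixed rest is at 80 mm
- fixed_rest (a point): fixed V rest at x = -120 mm of the rail: post 10 mm along the bar, 18 mm across, with a black graphite V that is 12 mm along the bar, 48 mm across and 134 mm high. The point is where the rod's axis lies, 120 mm above the bench
- slide_rest (a point): the same V on the blue sliding rest, 70 mm from the plunger towards the fixed rest; it moves with the slide. The point is where the rod's axis lies, 120 mm above the bench
- knob_center (a point): centre of the orange pull knob of the spring plunger, upright on the blue saddle: 25 mm diameter, 26 mm high, centre 71 mm above the bench with the pin home; under it an 18 mm round steel housing, and the saddle's top (62 mm wide across the bar) 39 mm above the bench. A black clamp screw sticks out of the saddle's side (the rail's +y side, up to 57 mm from the centre line, 33 mm above the bench at most)
- slide (a joint): travel of the sliding rest along the rail's x in m: 0 in the hole where it starts, +0.040 in the next hole away from the fixed rest, range -0.042 to 0.082; rubs with about 3 N
- plunger (a joint): lift of the plunger pin and its knob in m: 0 fully home, 0.011 fully pulled. The pin goes 8 mm into the hole, so it clears the bar at about 0.008; then the rest slides. The spring pushes it down with 5 N at home and 9.4 N fully pulled; on the bar between holes the round-nosed pin rides at 0.007 to 0.008 and drops into the next hole by itself
- jar: bystander: green glass jar with a steel lid, 62 mm diameter, 85 mm high; origin at the centre of its underside
- marver: bystander: dark graphite block 60 x 90 x 35 mm; origin at the centre of its underside
- paddle: bystander: graphite paddle with a wooden handle, about 235 mm long, 50 mm wide, 22 mm high, lying flat along its x; origin under the middle of it
Mind the look-alikes: they are no part of the job. What is shaped like the rod_cup but pink or purple is not meant.

How it is judged (in metres and radians):
On the way, in this order (a step that is already met when the one before it is completed fails the run):
1. the red rod stands in the cup, let go (horizontal distance between rod_center and rod_cup below 0.05 m and z of rod_center in the frame of rod_cup between 0.09 and 0.145 m and (angle between rod_center's own x axis and vertical below 0.55 rad or angle between rod_center's own x axis and vertical above 2.59 rad) and linear speed of rod below 0.05 m/s and contact force between each of the arm, the fingers and rod below 0.1 N), for 0.2 s.
2. the plunger is pulled by its knob until the pin clears the bar (value of joint plunger above 0.006 m and contact force between the fingers and plunger above 1 N), for 0.05 s.
At the end, for the whole second after the job is handed in: Slide joint at 0.040 m within 2.5 mm, still; pin home (plunger under 2 mm); knob gripped (over 8 N, grasp point within 30 mm of its centre). Rod untouched in the cup: middle within 50 mm of the cup's axis, 90 to 145 mm above its underside, leaning under 0.55 rad. Cup upright on the bench (value of joint slide between 0.0375 and 0.0425 m and value of joint plunger below 0.002 m and contact force between the fingers and plunger above 8 N and distance between the grasp point and knob_center below 0.03 m and velocity of joint slide between -0.01 and 0.01 m/s and horizontal distance between rod_center and rod_cup below 0.05 m and z of rod_center in the frame of rod_cup between 0.09 and 0.145 m and (angle between rod_center's own x axis and vertical below 0.55 rad or angle between rod_center's own x axis and vertical above 2.59 rad) and angle between rod_cup's own z axis and vertical below 0.1 rad and height (world z) of rod_cup below 0.01 m and contact force between each of the arm, the fingers and rod below 0.1 N); the arm keeps its last pose, push and grip.
It fails at once if the glass rod is dropped (it moves faster than 0.8 m/s with no finger on it) (linear speed of rod above 0.8 m/s and contact force between the fingers and rod below 0.05 N).
It fails at once if the jar is moved more than 25 mm or tipped (distance of jar from where it was at the start of the episode above 0.025 m or angle between jar's own z axis and vertical above 0.3 rad).
It fails at once if the graphite block is moved more than 25 mm (distance of marver from where it was at the start of the episode above 0.025 m).
It fails at once if the paddle is moved more than 25 mm (distance of paddle from where it was at the start of the episode above 0.025 m).
It also fails if it takes over 58 s, if anything falls off the work surface, if the arm or the gripper's body presses on something with over 40 N, if the wrist force passes 120 N, or if a joint passes its speed limit or range.

## Working session

There is one attempt and no reset: what is moved stays moved. The work goes in short steps, Python scripts to look and compute and a tool call to move; the robot and the scene stay as the last step left them, time stands still between calls to the robot, and variables do not carry over. Pictures are saved under pics/ and viewed, and the job is handed in when it is done.

Besides the shell and the picture viewer there is one more tool, called as name(argument=value, ...), one argument or row to a line, values as JSON. step_arm: Moves the arm, as the interface text tells. Its arguments: {"type":"object","properties":{"motion":{"type":"array"}},"required":["motion"]}

```bash
ls; mkdir -p pics
python3 - <<'E'
from rig import bot
import cv2,numpy as np
print(bot.grip_point_offset); s=bot.read_state(); print(s)
for n in("side","top"):
    c=bot.capture(n); cv2.imwrite(f"pics/{n}0.png",c["frame"][:,:,::-1]); np.savez(f"{n}0.npz",**c)
    print(n,c["fx"],c["fy"],c["cx"],c["cy"],c["cam_to_world"].round(3).tolist())
E
```

```text
pics
0.1635
{'time_s': 0.0, 'joint_positions': array([-8.58574724e+01,  3.02773208e+01,  8.21525622e+01, -1.75820164e-03,
        6.76888402e+01, -1.02254958e+01]), 'qvel': array([ 0.01490436, -0.03313141, -0.02580633,  0.03585234, -0.09647418,
        0.00748834]), 'tau': array([-1.63658209e-03, -4.40044284e+01, -1.76590115e+01,  6.32185838e-02,
        5.81821008e-02, -1.62730912e-04]), 'position': array([ 0.15511378, -0.60511331,  0.4038101 ]), 'tcp_rot': array([[-1.77999539e-04,  9.68718935e-01,  2.48160417e-01],
       [ 2.06464576e-03,  2.48160248e-01, -9.68716795e-01],
       [-9.99997853e-01,  3.39932211e-04, -2.04423386e-03]]), 'force': array([0.44742299, 0.30271632, 0.1238584 ]), 'moment': array([ 0.02357233,  0.00499552, -0.04978222]), 'opening': 1.0000546567031943}
side 379.3648623732021 379.3648623732021 319.49603800748525 197.69398982336864 [[0.997, -0.062, 0.044, 0.536], [-0.073, -0.604, 0.794, -0.767], [-0.023, -0.795, -0.606, 0.656], [0.0, 0.0, 0.0, 1.0]]
top 495.00639797446394 495.00639797446394 320.22165590376017 195.45804454984602 [[0.056, -0.977, 0.206, 0.331], [-0.998, -0.055, 0.009, -0.041], [0.003, -0.206, -0.979, 1.391], [0.0, 0.0, 0.0, 1.0]]
```

View pics/side0.png

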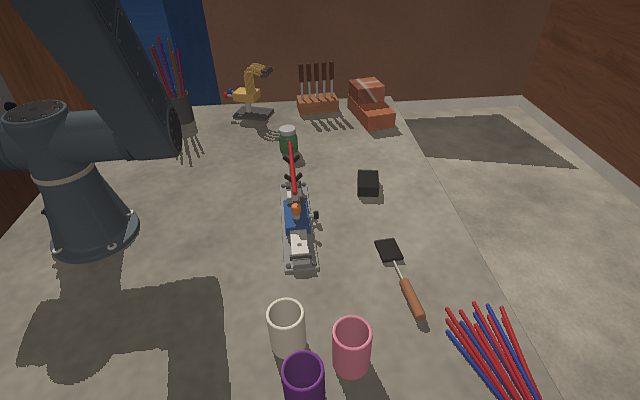

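View pics/top0.png

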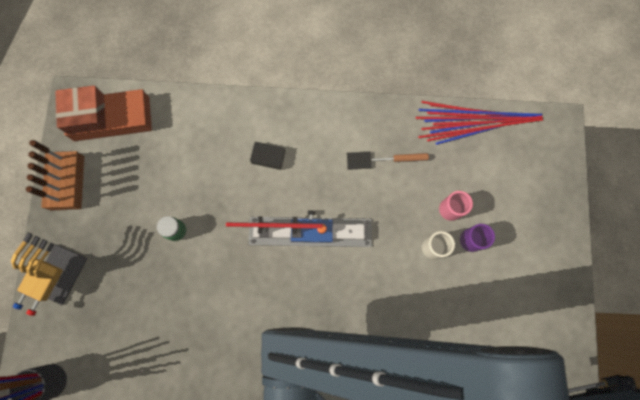

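The top view has the rail along columns 250–372 at row ~232, the red rod from (228,225) to (325,229) and the white cup at (438,243). The purple cup at (478,237) and pink cup at (457,205) are look-alikes next to it. The jar is at (170,228).

```bash
cat > h.py <<'E'
import numpy as np,cv2
def cloud(c):
    z=c["range_z"]; v,u=np.mgrid[:z.shape[0],:z.shape[1]]
    P=np.stack([(u-c["cx"])/c["fx"]*z,(v-c["cy"])/c["fy"]*z,z],-1)
    T=c["cam_to_world"]; W=P@T[:3,:3].T+T[:3,3]; W[z==0]=np.nan
    return W
def hsv(c): return cv2.cvtColor(np.ascontiguousarray(c["frame"]),cv2.COLOR_RGB2HSV)
def fitcirc(p):
    A=np.c_[2*p,np.ones(len(p))]; s=np.linalg.lstsq(A,(p**2).sum(1),rcond=None)[0]
    return s[:2],np.sqrt(s[2]+s[:2]@s[:2])
E
python3 - <<'E'
from h import *
for n in("side","top"):
    c=dict(np.load(n+"0.npz")); W=cloud(c); H=hsv(c).astype(int); h,s,v=H[...,0],H[...,1],H[...,2]
    print(n)
    z=W[...,2]; x=W[...,0];y=W[...,1]
    reg=(x>.2)&(x<.75)&(y<.25)&(y>-.8)
    red=reg&((h<6)|(h>174))&(s>150)&(z>.1)&(z<.14)&(y>-.35)
    p=W[red]; m=p.mean(0); d=np.linalg.svd(p-m)[2][0]; t=(p-m)@d
    print("rod n",len(p),"mean",m,"dir",d,"t",t.min(),t.max(), "ends",m+d*t.min(),m+d*t.max())
    org=reg&(h>=6)&(h<18)&(s>150)&(z>.05)&(z<.1)&(y>-.35)
    if org.any():
      p=W[org];print("knob",len(p),p.mean(0),p.min(0),p.max(0), "top", np.median(p[p[:,2]>p[:,2].max()-.004],0))
    blue=reg&(h>100)&(h<125)&(s>120)&(z>.02)&(z<.06)&(y>-.4)
    if blue.any():
      p=W[blue];print("blue",len(p),p.min(0),p.max(0)); q=p[p[:,2]>.035]; print(cv2.minAreaRect((q[:,:2]*1000).astype(np.float32)),np.median(q[:,2]))
    # cups rims
    for nm,mk in dict(white=(s<60)&(v>120),purple=(h>125)&(h<160)&(s>100),pink=(h>160)&(s>60)&(s<150)).items():
        mm=reg&mk&(z>.088)&(z<.1)&(y<-.4)
        p=W[mm][:,:2]
        if len(p)>10:
            c0,r=fitcirc(p); print(nm,len(p),c0,r,p.min(0),p.max(0))
    for nm,(lo,hi,mk) in dict(jar=(.075,.1,y>.1),marver=(.025,.05,(v<70)&(x>.55)),).items():
        mm=(x>.2)&(x<.8)&(z>lo)&(z<hi)&mk&(y<.5)
        p=W[mm]; 
        if len(p): print(nm,len(p),p.mean(0),p.min(0),p.max(0))
E
```

```text
side
rod n 223 mean [0.51317707 0.06571365 0.12322714] dir [ 0.04086842 -0.99915351 -0.00469392] t -0.1425636784903832 0.10793679057503434 ends [0.50735072 0.20815665 0.12389632] [ 0.51758828 -0.04213178  0.1227205 ]
knob 96 [ 0.51823674 -0.04501673  0.07635518] [ 0.50668816 -0.05211165  0.06097742] [ 0.52880601 -0.03020527  0.08458044] top [ 0.51895346 -0.04032822  0.08240119]
blue 246 [ 0.48604264 -0.07091505  0.02374636] [0.5482836  0.04498536 0.04121044]
((516.7039794921875, -11.833412170410156), (59.906734466552734, 116.0168228149414), 2.3099164962768555) 0.03750012917056916
purple 514 [ 0.51917922 -0.46256994] 0.030636171712196673 [ 0.48655966 -0.49486226] [ 0.55166693 -0.42834949]
pink 260 [ 0.60407989 -0.40436067] 0.03051559882044417 [ 0.57082976 -0.43697174] [ 0.63713247 -0.40006496]
jar 145 [0.49968033 0.34372454 0.08303934] [0.47248368 0.11302788 0.07506884] [0.5254851  0.40200106 0.0994476 ]
marver 421 [0.71479031 0.10159184 0.03286013] [ 0.55105663 -0.47111842  0.02506129] [0.76080193 0.17274419 0.04735688]
top
rod n 300 mean [0.51388639 0.07859254 0.12502428] dir [ 0.03
[... 270 characters left out ...]
988] top [ 0.51208548 -0.04170925  0.08805597]
blue 231 [ 0.4885538  -0.06239867  0.03100084] [0.51818511 0.03889436 0.04546643]
((503.7611999511719, -11.12038803100586), (28.448928833007812, 101.44891357421875), 3.244133234024048) 0.039250357348663334
purple 137 [ 0.51934664 -0.4589532 ] 0.03015466814879419 [ 0.4870155  -0.49108534] [ 0.54890056 -0.42495728]
pink 98 [ 0.60481589 -0.403375  ] 0.029759896432426745 [ 0.57184684 -0.43652276] [ 0.63717303 -0.40035386]
jar 348 [0.49996917 0.36909659 0.08470041] [0.47357497 0.1157773  0.07529427] [0.52747168 0.40076713 0.09990299]
marver 592 [0.72377037 0.12544559 0.0348354 ] [ 0.56650139 -0.01385936  0.02580305] [0.7593511  0.17180912 0.04360771]
```

Run:
```python
from h import *
for n in("side","top"):
    c=dict(np.load(n+"0.npz")); W=cloud(c); H=hsv(c).astype(int); h,s,v=H[...,0],H[...,1],H[...,2]
    z=W[...,2]; x=W[...,0];y=W[...,1]
    print(n)
    for nm,mk,yr in (("white",(s<60)&(v>120)&(x<.56),(-.45,-.3)),("purple",(h>125)&(h<160)&(s>100),(-.53,-.38)),("pink",(h>160)&(s>60)&(x>.54),(-.48,-.33)),("jar",x>0,(.25,.45))):
        mm=(x>.4)&(x<.68)&mk&(z>.084)&(z<.102)&(y<yr[1])&(y>yr[0])
        if nm=="jar": mm&=(z<.095)&(z>.078)
        p=W[mm][:,:2]; c0,r=fitcirc(p); (a,b),R=cv2.minEnclosingCircle((p*1000).astype(np.float32))
        print(nm,len(p),c0,r,"encl",a,b,R,np.median(z[mm]))
    # index bar base: rectangle of things z .018-.045 near rail
    mm=(x>.44)&(x<.6)&(y>-.25)&(y<.25)&(z>.02)&(z<.035)
    p=W[mm]; print("bar",cv2.minAreaRect((p[:,:2]*1000).astype(np.float32)))
    mm=(x>.44)&(x<.6)&(y>-.25)&(y<.25)&(z>.005)&(z<.017)
    p=W[mm]; print("base",cv2.minAreaRect((p[:,:2]*1000).astype(np.float32)))
    blk=(x>.46)&(x<.57)&(y>-.1)&(y<.2)&(z>.08)&(z<.14)&(v<80)
    p=W[blk]
    for lo,hi in((-.02,.07),(.08,.17)):
        q=p[(p[:,1]>lo)&(p[:,1]<hi)]
        if len(q): print("V",len(q),q.mean(0),q.min(0),q.max(0))
c=dict(np.load("side0.npz"));f=c["frame"][110:290,240:360,::-1]
cv2.imwrite("pics/zoom0.png",cv2.resize(f,None,fx=3.3,fy=3.3,interpolation=cv2.INTER_CUBIC))
```

```text
side
white 467 [ 0.49466982 -0.36169737] 0.03214566285681308 encl 513.1199951171875 -386.3133239746094 70.22351837158203 0.09270527056446376
purple 616 [ 0.51914488 -0.46292904] 0.030659243954583363 encl 519.1130981445312 -462.06561279296875 33.72673034667969 0.0926840762434818
pink 562 [ 0.60401647 -0.40440535] 0.030736551661310924 encl 604.7219848632812 -402.7194519042969 34.59429168701172 0.09250032205636666
jar 44 [0.49836516 0.36970405] 0.02005227553199695 encl 498.98809814453125 371.54888916015625 27.014766693115234 0.08458736322281224
bar ((529.1167602539062, -24.5062255859375), (285.7162170410156, 87.50886535644531), 87.50471496582031)
base ((524.515869140625, -6.7929840087890625), (95.73828887939453, 346.1623840332031), 2.3722171783447266)
V 67 [0.51466437 0.02781253 0.11998445] [0.49286492 0.02210589 0.10511042] [0.53592942 0.03506657 0.12751634]
V 68 [0.51115853 0.1199972  0.11996946] [0.49002039 0.10695522 0.10585616] [0.53352766 0.16933071 0.12848074]
top
white 203 [ 0.49816847 -0.36204289] 0.03374009213370229 encl 511.69140625 -388.06719970703125 71.91738891601562 0.093
[... 151 characters left out ...]
45
pink 202 [ 0.60483141 -0.40152427] 0.03079364228887673 encl 604.7432861328125 -402.2625732421875 34.663238525390625 0.09347849261895336
jar 206 [0.50050986 0.37294253] 0.018956912044095213 encl 500.2245788574219 372.79193115234375 26.878704071044922 0.08626304369937543
bar ((531.1364135742188, -5.316009521484375), (88.73583984375, 315.5395202636719), 2.1119258403778076)
base ((521.09521484375, 0.142303466796875), (157.49343872070312, 498.3155517578125), 0.4412434697151184)
V 41 [0.5136553  0.03153328 0.12543926] [0.49508037 0.02511138 0.11844961] [0.53408308 0.0374345  0.1326641 ]
V 33 [0.51054385 0.120418   0.12326794] [0.49256266 0.11451001 0.09990299] [0.53224196 0.12574716 0.12880513]
```

View pics/zoom0.png

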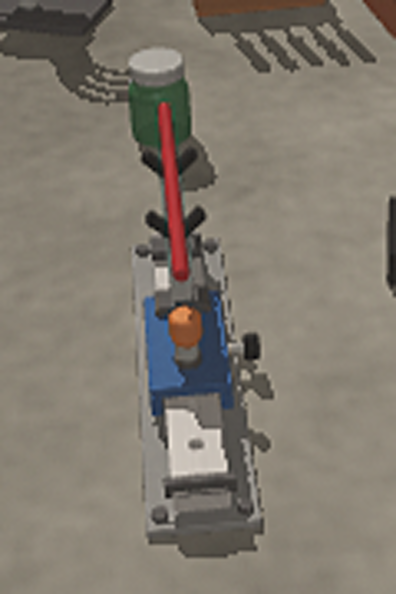

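Run:
```python
from h import *
for n in("side","top"):
    c=dict(np.load(n+"0.npz")); W=cloud(c); H=hsv(c).astype(int); h,s,v=H[...,0],H[...,1],H[...,2]
    z=W[...,2]
    c0=np.array([.492,-.372])
    for i in range(4):
        mm=(np.hypot(W[...,0]-c0[0],W[...,1]-c0[1])<.038)&(z>.088)&(z<.1)&(s<90)
        p=W[mm][:,:2]; c0,r=fitcirc(p); (a,b),R=cv2.minEnclosingCircle((p*1000).astype(np.float32)); c0=np.array([a,b])/1000
        print(len(p),fitcirc(p),a,b,R)
```

```text
245 (array([ 0.49221602, -0.3573249 ]), np.float64(0.030251949631129912)) 492.322265625 -359.0199279785156 32.910301208496094
408 (array([ 0.49212923, -0.35652963]), np.float64(0.03078824346858544)) 492.23272705078125 -355.65740966796875 34.215206146240234
408 (array([ 0.49212923, -0.35652963]), np.float64(0.03078824346858544)) 492.23272705078125 -355.65740966796875 34.215206146240234
408 (array([ 0.49212923, -0.35652963]), np.float64(0.03078824346858544)) 492.23272705078125 -355.65740966796875 34.215206146240234
102 (array([ 0.49295551, -0.35521221]), np.float64(0.03006055937557362)) 492.5251159667969 -360.1915588378906 32.48407745361328
178 (array([ 0.49296319, -0.35441695]), np.float64(0.030689691143742086)) 493.0731506347656 -355.1412353515625 34.173011779785156
189 (array([ 0.49301541, -0.354118  ]), np.float64(0.030842057209977798)) 493.2106628417969 -354.8943786621094 34.17688751220703
189 (array([ 0.49301541, -0.354118  ]), np.float64(0.030842057209977798)) 493.2106628417969 -354.8943786621094 34.17688751220703
```

step_arm(
  motion=[
    [[0,0,4,30,25,0,87],[0,0,8,60,50,0,87],[0,0,13,90,76,0,87],[0,0,19,120,102,0,87],[0,0,25,150,128,0,87],[0,0,31,180,154,0,87],[0,0,37,210,180,0,87],[0,0,43,238,207,0,87],[0,0,48,258,241,0,87],[0,0,53,275,275,0,87],[0,0,57,290,310,0,87],[0,0,60,300,345,0,87]],
  ],
)

```text
time_s: 1.1
position: [0.4562, -0.2587, 0.4044]
tcp_rot: [[0.0, 0.266, 0.964], [0.0, 0.964, -0.266], [-1.0, 0.0, 0.0]]
force: [0.2, -0.3, 0.3]
opening: 1.0
```

step_arm(
  motion=[
    [[0,0,2,8,38,0,87],[0,0,4,14,76,0,87],[0,0,6,20,114,0,87],[0,0,8,26,152,0,87],[0,0,10,32,190,0,87],[0,0,12,38,228,0,87],[0,0,14,44,266,0,87],[0,0,16,49,304,0,87],[0,0,17,52,342,0,87],[0,0,17.8,54,380,0,87],[0,0,17.8,55,410,0,87],[0,0,17.8,55,410,0,87]],
  ],
)

```text
time_s: 2.1
position: [0.5096, 0.1542, 0.4045]
tcp_rot: [[-0.0, -0.043, 0.999], [0.002, 0.999, 0.043], [-1.0, 0.002, -0.0]]
force: [0.9, -1.3, -0.6]
opening: 0.998
```

Run:
```python
from rig import bot
import cv2,numpy as np
s=bot.read_state(); print(s)
c=bot.capture("side"); cv2.imwrite("pics/side1.png",c["frame"][:,:,::-1])
```

```text
{'time_s': 2.1, 'joint_positions': array([ 4.77244398, 23.1223725 , 95.39027346,  0.15685522, 61.48552403,
        2.21740759]), 'qvel': array([-4.25008854, -0.48215943,  1.52825412, -4.06657373, -0.0414119 ,
       -3.73874353]), 'tau': array([  1.31771889, -36.55283332, -16.18423641,   0.30140318,
         0.04141113,   0.29236436]), 'position': array([0.50957023, 0.15422674, 0.4044632 ]), 'tcp_rot': array([[-1.66743139e-04, -4.32732213e-02,  9.99063262e-01],
       [ 2.39999977e-03,  9.99060381e-01,  4.32734971e-02],
       [-9.99997106e-01,  2.40496715e-03, -6.27307425e-05]]), 'force': array([ 0.90627939, -1.34764894, -0.55220974]), 'moment': array([-0.04949496, -0.06962289,  0.01986147]), 'opening': 0.9975050138212499}
```

View pics/side1.png

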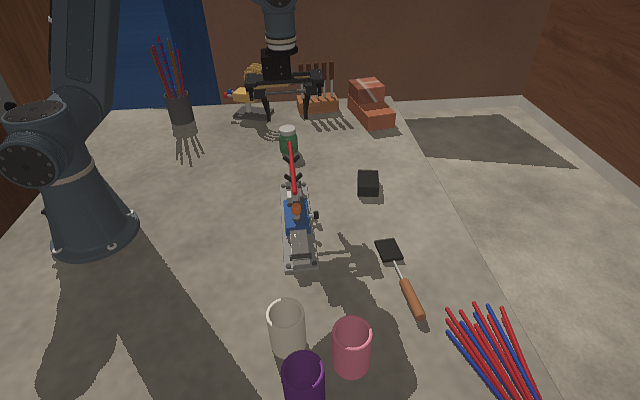

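step_arm(
  motion=[
    [[0,0,0,0,0,-30,87],[0,0,0,0,0,-65,70],[0,0,0,0,0,-95,50],[0,0,0,0,0,-113,40],[0,0,0,0,0,-121,30],[0,0,0,0,0,-121,25],[0,0,0,0,0,-121,20],[0,0,0,0,0,-121,10],[0,0,0,0,0,-121,0],[0,0,0,0,0,-121,0],[0,0,0,0,0,-121,0],[0,0,0,0,0,-121,0]],
  ],
)

```text
time_s: 3.15
position: [0.5102, 0.1496, 0.2844]
tcp_rot: [[0.001, -0.038, 0.999], [0.0, 0.999, 0.038], [-1.0, 0.0, 0.001]]
force: [-0.4, -0.7, 0.5]
opening: 0.247
```

Run:
```python
from rig import bot
import cv2,numpy as np
s=bot.read_state(); print(s["position"],s["joint_positions"],s["opening"],s["force"])
for n in("side","top"):
    c=bot.capture(n); cv2.imwrite(f"pics/{n}2.png",cv2.resize(c["frame"][100:260,180:400,::-1],None,fx=3,fy=3))
```

```text
[0.51022649 0.14963516 0.28442797] [ 4.29553709e+00  3.33683525e+01  1.01609699e+02 -1.10077154e-03
  4.49476874e+01  2.11985057e+00] 0.24718185683889557 [-0.37450199 -0.71366297  0.46400463]
```

View pics/side2.png

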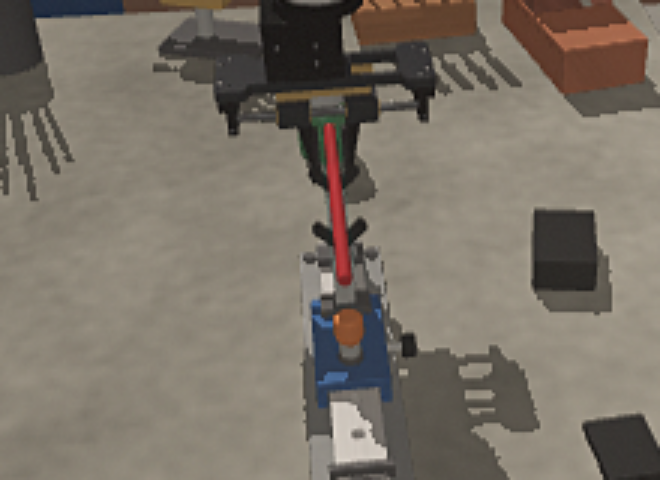

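step_arm(
  motion=[
    [[0,0,0,0,0,0,0],[0,0,0,0,0,0,0],[0,0,0,0,0,0,0],[0,0,0,0,0,0,0],[0,0,0,0,0,0,0],[0,0,0,0,0,0,0]],
  ],
)

```text
time_s: 3.75
position: [0.5106, 0.1497, 0.284]
tcp_rot: [[0.002, -0.038, 0.999], [0.0, 0.999, 0.038], [-1.0, 0.0, 0.002]]
force: [2.3, -0.0, 1.1]
opening: 0.121
```

Run:
```python
import numpy as np
D=[([-85.857,30.277,82.153,0,67.689,-10.2255],[.15511,-.60511,.40381]),([4.7724,23.122,95.390,.157,61.4855,2.2174],[.50957,.15423,.40446]),([4.2955,33.368,101.6097,0,44.9477,2.12],[.51023,.14964,.28443])]
A=[];b=[]
for q,p in D:
    a=np.radians(q[0]); r=np.cos(a)*p[0]+np.sin(a)*p[1]; l=-np.sin(a)*p[0]+np.cos(a)*p[1]
    print(r,l,p[2],q[1]+q[2]+q[4])
    t2=np.radians(q[1]);t3=np.radians(q[1]+q[2])
    # r = a1+L2 sin t2 + L3 sin t3 + e cos t3 ; z = c + L2 cos t2 + L3 cos t3 - e sin t3
    A+= [[1,0,np.sin(t2),np.sin(t3)],[0,1,np.cos(t2),np.cos(t3)]]; b+=[r,p[2]]
A=np.array(A);x,res,rk,_=np.linalg.lstsq(A,b,rcond=None);print(x,res,rk,A@x-b)
```

```text
0.6147348293465618 0.11098789928750608 0.40381 180.119
0.5206349459638411 0.1113001834734705 0.40446 179.9975
0.5200048707914258 0.11100322902146875 0.28443 179.9254
[0.00882562 0.16877647 0.45508946 0.38655903] [0.0007584] 4 [-0.01914731  0.01048752  0.00657593 -0.00167222  0.01257138 -0.00881531]
```

Run:
```python
from rig import bot
import cv2,numpy as np
s=bot.read_state(); print(s["position"],s["opening"],s["force"])
c=bot.capture("side"); cv2.imwrite(f"pics/side3.png",cv2.resize(c["frame"][100:220,200:360,::-1],None,fx=5,fy=5,interpolation=cv2.INTER_CUBIC))
from scipy.optimize import least_squares
D=[([-85.857,30.277,82.153,0,67.689,-10.2255],[.15511,-.60511,.40381]),([4.7724,23.122,95.390,.157,61.4855,2.2174],[.50957,.15423,.40446]),([4.2955,33.368,101.6097,0,44.9477,2.12],[.51023,.14964,.28443])]
A=[];b=[]
for q,p in D:
    a=np.radians(q[0]); r=np.cos(a)*p[0]+np.sin(a)*p[1]
    t2=np.radians(q[1]);t3=np.radians(q[1]+q[2])
    A+= [[0,np.sin(t2),np.sin(t3),np.cos(t3)],[1,np.cos(t2),np.cos(t3),-np.sin(t3)]]; b+=[r,p[2]]
A=np.array(A);x,res,rk,_=np.linalg.lstsq(A,b,rcond=None);print(x,res,rk,A@x-b)
```

```text
[0.51059401 0.14965807 0.28398531] 0.1210620131249819 [ 2.31021761 -0.04605332  1.07746913]
[0.1503179  0.5874959  0.39131283 0.11307845] [7.46410081e-09] 4 [ 3.24522803e-05  3.73901546e-05 -5.49077248e-05  6.36741267e-06
  6.54215426e-06 -4.37575672e-05]
```

View pics/side3.png

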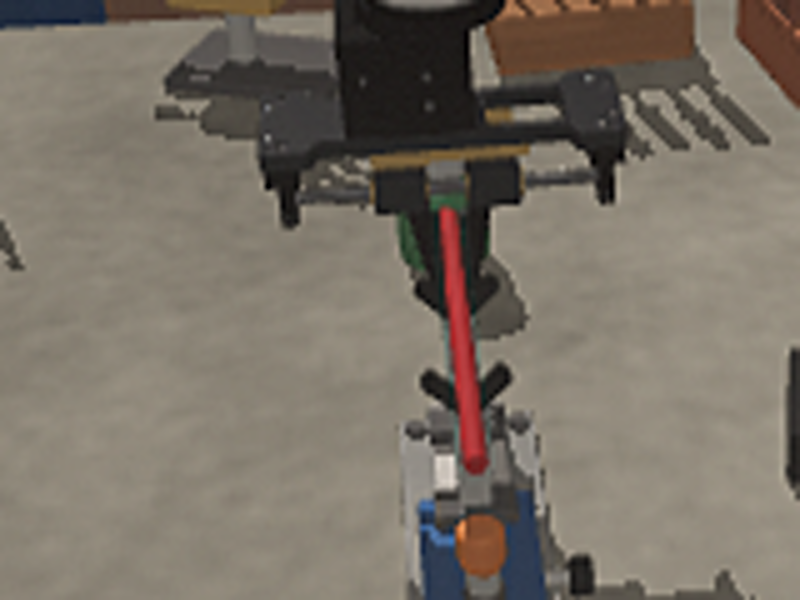

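step_arm(
  motion=[
    [[0,0,0,0,0,3,0],[0,0,0,0,0,9,0],[0,0,0,0,0,18,0],[0,0,0,0,0,30,0],[0,0,0,0,0,44,0],[0,0,0,0,0,60,0],[0,0,0,0,0,78,0],[0,0,0,0,0,96,0],[0,0,0,0,0,110,0],[0,0,0,0,0,120,0],[0,0,0,0,0,120,0]],
  ],
)

```text
time_s: 4.72
position: [0.5103, 0.1497, 0.4062]
tcp_rot: [[0.004, -0.038, 0.999], [0.0, 0.999, 0.038], [-1.0, 0.0, 0.004]]
force: [-0.4, 0.1, -0.6]
opening: 0.129
```

```bash
cat > rod.py <<'E'
from rig import bot
from h import *
import sys
def rod(tag,draw=True):
    s=bot.read_state(); R=s["tcp_rot"]; p=s["position"]; g=p+R[:,0]*bot.grip_point_offset
    print("t",s["time_s"],"q",s["joint_positions"].round(1),"open mm",s["opening"]*87,"F",s["force"].round(2),"g",g.round(4))
    for n in("side","top"):
        c=bot.capture(n); cv2.imwrite(f"pics/{n}_{tag}.png",c["frame"][:,:,::-1])
        W=cloud(c); H=hsv(c).astype(int); h,ss=H[...,0],H[...,1]
        m=((h<6)|(h>174))&(ss>150)&(np.linalg.norm(W-g,axis=-1)<.3)&(W[...,2]>.03)
        q=W[m]
        if len(q)<10: continue
        for _ in range(3):
            c0=np.median(q,0) if _==0 else q.mean(0); d=np.linalg.svd(q-q.mean(0))[2][0]; r=q-q.mean(0); 
            dist=np.linalg.norm(r-np.outer(r@d,d),axis=1); q=q[dist<max(.012,3*np.median(dist))] if _<2 else q
        t=(q-q.mean(0))@d; print(n,len(q),"dir",d.round(3),"in tool",(R.T@d).round(3),"ends",(q.mean(0)+d*t.min()).round(4),(q.mean(0)+d*t.max()).round(4),"len",np.ptp(t))
if __name__=="__main__": rod(sys.argv[1])
E
python3 rod.py lift
```

```text
t 4.7167 q [ 4.3 22.9 95.4  0.  61.4  2.1] open mm 11.216702644927935 F [-0.4   0.13 -0.63] g [0.5109 0.1497 0.2427]
side 219 dir [ 0.042 -0.999 -0.012] in tool [ 0.012 -1.     0.004] ends [0.5072 0.2079 0.2465] [ 0.5177 -0.042   0.2435] len 0.25010478580874823
top 227 dir [ 0.041 -0.999 -0.001] in tool [ 0.    -1.     0.003] ends [0.511  0.1211 0.245 ] [ 0.5174 -0.0355  0.245 ] len 0.15674986400127608
```

View pics/side_lift.png

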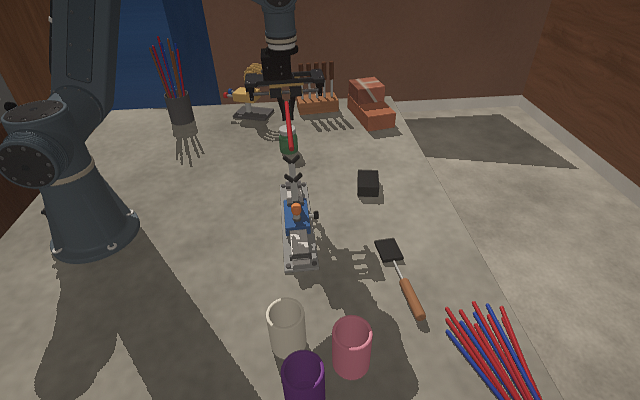

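```bash
cat > plan.py <<'E'
import numpy as np
from scipy.spatial.transform import Rotation as Ro
O=.1635
def rows(R0,p0,poses,grip):
    # poses list of (R,g); prints rows relative to p0,R0
    out=[]
    pp,pr=p0,R0
    for R,g in poses:
        p=g-O*R[:,0]; rv=np.degrees(Ro.from_matrix(R@R0.T).as_rotvec())
        st=np.linalg.norm(p-pp)*1000; an=np.degrees(Ro.from_matrix(R@pr.T).magnitude()); pp,pr=p,R
        out.append([round(float(v),1) for v in rv]+[round(float(v),1) for v in (p-p0)*1000]+[grip]); 
        if st>41 or an>7.1: print("!!",st,an)
    for i in range(0,len(out),12): print(out[i:i+12])
def down(az): # tool down, z az degrees
    a=np.radians(az); z=np.array([np.cos(a),np.sin(a),0]); x=np.array([0,0,-1.]); return np.stack([x,np.cross(z,x),z],1)
def tilt(R,th): return Ro.from_rotvec(np.radians(th)*R[:,2]).as_matrix()@R
E
python3 - <<'E'
from plan import *
cup=np.array([.4927,-.3555,0]); az0=2.2; az1=-53.8
d=np.array([np.cos(np.radians(az1+90)),np.sin(np.radians(az1+90)),0])
p0=np.array([.510,.150,.404]); R0=down(az0)
g0=p0+O*R0[:,0]; G=cup+.0397*d; g1=G+[0,0,.36]
print(g0,G)
s=lambda u:u*u*(3-2*u)
n=19
P=[(down(az0+(az1-az0)*s(k/n)),g0+(g1-g0)*s(k/n)) for k in range(1,n+1)]
m=17
P+=[(tilt(down(az1),75*s(k/m)),G+[0,0,.36-.045*s(k/m)]) for k in range(1,m+1)]
rows(R0,p0,P,0)
E
```

```text
[0.51   0.15   0.2405] [ 0.52473632 -0.33205295  0.        ]
[[0.0, 0.0, -0.4, 0.1, -3.9, 1.0, 0], [0.0, 0.0, -1.7, 0.5, -14.9, 3.7, 0], [0.0, 0.0, -3.7, 1.0, -32.3, 8.0, 0], [0.0, 0.0, -6.4, 1.7, -55.1, 13.7, 0], [0.0, 0.0, -9.6, 2.5, -82.6, 20.5, 0], [0.0, 0.0, -13.2, 3.5, -113.9, 28.2, 0], [0.0, 0.0, -17.2, 4.5, -148.1, 36.7, 0], [0.0, 0.0, -21.4, 5.6, -184.4, 45.7, 0], [0.0, 0.0, -25.8, 6.8, -222.0, 55.0, 0], [0.0, 0.0, -30.2, 7.9, -260.0, 64.5, 0], [0.0, 0.0, -34.6, 9.1, -297.6, 73.8, 0], [0.0, 0.0, -38.8, 10.2, -334.0, 82.8, 0]]
[[0.0, 0.0, -42.8, 11.3, -368.2, 91.3, 0], [0.0, 0.0, -46.4, 12.2, -399.5, 99.0, 0], [0.0, 0.0, -49.6, 13.1, -427.0, 105.8, 0], [0.0, 0.0, -52.3, 13.8, -449.8, 111.5, 0], [0.0, 0.0, -54.3, 14.3, -467.2, 115.8, 0], [0.0, 0.0, -55.6, 14.6, -478.2, 118.5, 0], [0.0, 0.0, -56.0, 14.7, -482.1, 119.5, 0], [0.7, -0.3, -56.0, 13.0, -483.3, 119.0, 0], [2.7, -1.3, -56.0, 8.1, -486.9, 117.6, 0], [5.8, -2.8, -55.9, 0.5, -492.5, 114.8, 0], [9.8, -4.8, -55.8, -9.3, -499.7, 110.5, 0], [14.7, -7.1, -55.6, -20.8, -508.1, 104.1, 0]]
[[20.1, -9.7, -55.3, -33.5, -517.3, 95.3, 0], [25.9, -12.5, -54.9, -46.5, -526.9, 84.2, 0], [32.0, -15.5, -54.3, -59.4, -536.3, 70.7, 0], [38.2, -18.5, -53.5, -71.5, -545.2, 55.3, 0], [44.3, -21.4, -52.7, -82.3, -553.0, 38.4, 0], [50.1, -24.2, -51.7, -91.4, -559.7, 21.0, 0], [55.5, -26.8, -50.7, -98.8, -565.1, 3.7, 0], [60.2, -29.1, -49.8, -104.3, -569.2, -12.3, 0], [64.2, -31.0, -48.9, -108.3, -572.1, -26.2, 0], [67.3, -32.5, -48.2, -110.8, -574.0, -37.1, 0], [69.2, -33.5, -47.7, -112.2, -575.0, -44.2, 0], [69.9, -33.8, -47.5, -112.7, -575.3, -46.7, 0]]
```

step_arm(
  motion=[
    [[0,0,-0.4,0.1,-4,1,0],[0,0,-1.7,0.5,-15,4,0],[0,0,-3.7,1,-32,8,0],[0,0,-6.4,1.7,-55,14,0],[0,0,-9.6,2.5,-83,20,0],[0,0,-13.2,3.5,-114,28,0],[0,0,-17.2,4.5,-148,37,0],[0,0,-21.4,5.6,-184,46,0],[0,0,-25.8,6.8,-222,55,0],[0,0,-30.2,7.9,-260,64,0],[0,0,-34.6,9.1,-298,74,0],[0,0,-39,10,-334,83,0]],
  ],
)

```text
time_s: 5.82
position: [0.5194, -0.1873, 0.4866]
tcp_rot: [[-0.002, 0.604, 0.797], [0.0, 0.797, -0.604], [-1.0, -0.001, -0.001]]
force: [0.8, -0.3, -0.9]
opening: 0.124
```

step_arm(
  motion=[
    [[0,0,-4,1,-34,8,0],[0,0,-7.5,2,-66,16,0],[0,0,-10.7,3,-93,23,0],[0,0,-13.3,3.7,-116,28,0],[0,0,-15.3,4.2,-133,33,0],[0,0,-16.6,4.6,-144,35,0],[0,0,-17,5,-148,36,0],[0,0,-17,5,-148,36,0]],
  ],
)

```text
time_s: 6.48
position: [0.5248, -0.3334, 0.522]
tcp_rot: [[-0.001, 0.808, 0.589], [0.001, 0.589, -0.808], [-1.0, -0.0, -0.001]]
force: [-0.4, 0.6, -1.1]
opening: 0.126
```

```bash
python3 rod.py A
python3 - <<'E'
from plan import *
cup=np.array([.4927,-.3555,0]); az1=-53.8
d=np.array([np.cos(np.radians(az1+90)),np.sin(np.radians(az1+90)),0])
G=cup+.0397*d;R0=down(az1)
p0=np.array([.525,-.332,.523])
s=lambda u:u*u*(3-2*u)
m=17
P=[(tilt(R0,75*s(k/m)),G+[0,0,.36-.045*s(k/m)]) for k in range(1,m+1)]
rows(R0,p0,P,0)
E
```

```text
t 6.4833 q [-42.7  24.   73.8   0.   82.3  11.2] open mm 10.96966971381204 F [-0.42  0.55 -1.12] g [ 0.5246 -0.3332  0.3585]
side 1271 dir [-0.803 -0.596 -0.006] in tool [ 0.006 -1.     0.008] ends [ 0.5218 -0.3388  0.3595] [ 0.3735 -0.4487  0.3585] len 0.18460022953444205
top 165 dir [-0.805 -0.593 -0.007] in tool [ 0.007 -1.     0.005] ends [ 0.5711 -0.2953  0.3622] [ 0.3738 -0.4406  0.3606] len 0.24505618066342277
[[0.4, -0.6, 0.0, -2.0, -1.3, 0.0, 0], [1.7, -2.3, 0.0, -6.9, -4.9, -1.4, 0], [3.7, -5.0, -0.0, -14.5, -10.5, -4.2, 0], [6.2, -8.5, 0.0, -24.3, -17.7, -8.5, 0], [9.2, -12.6, -0.0, -35.8, -26.1, -14.9, 0], [12.7, -17.3, 0.0, -48.5, -35.3, -23.7, 0], [16.3, -22.3, -0.0, -61.5, -44.9, -34.8, 0], [20.2, -27.6, 0.0, -74.4, -54.3, -48.3, 0], [24.1, -32.9, -0.0, -86.5, -63.2, -63.7, 0], [27.9, -38.2, 0.0, -97.3, -71.0, -80.6, 0], [31.6, -43.2, -0.0, -106.4, -77.7, -98.0, 0], [35.1, -47.9, -0.0, -113.8, -83.1, -115.3, 0]]
[[38.1, -52.0, 0.0, -119.3, -87.2, -131.3, 0], [40.6, -55.5, 0.0, -123.3, -90.1, -145.2, 0], [42.6, -58.2, -0.0, -125.8, -92.0, -156.1, 0], [43.9, -59.9, 0.0, -127.2, -93.0, -163.2, 0], [44.3, -60.5, -0.0, -127.7, -93.3, -165.7, 0]]
```

step_arm(
  motion=[
    [[0.4,-0.6,0,-2,-1,0,0],[1.7,-2.3,0,-7,-5,-1,0],[3.7,-5,0,-14,-10,-4,0],[6.2,-8.5,0,-24,-18,-8,0],[9.2,-12.6,0,-36,-26,-15,0],[12.7,-17.3,0,-48,-35,-24,0],[16.3,-22.3,0,-62,-45,-35,0],[20.2,-27.6,0,-74,-54,-48,0],[24.1,-32.9,0,-86,-63,-64,0],[27.9,-38.2,0,-97,-71,-81,0],[31.6,-43.2,0,-106,-78,-98,0],[35,-48,0,-114,-83,-115,0]],
  ],
)

```text
time_s: 7.58
position: [0.4106, -0.4152, 0.4076]
tcp_rot: [[0.698, 0.407, 0.589], [0.507, 0.3, -0.808], [-0.505, 0.863, 0.003]]
force: [0.1, -0.4, -1.1]
opening: 0.128
```

```bash
python3 rod.py B
```

```text
t 7.5833 q [-66.9  30.8  92.3  57.9  83.4 -34.9] open mm 11.145764410331639 F [ 0.13 -0.43 -1.11] g [ 0.5248 -0.3322  0.325 ]
side 627 dir [-0.404 -0.303 -0.863] in tool [ 0.    -1.     0.004] ends [ 0.5485 -0.3178  0.3772] [ 0.4481 -0.3932  0.1625] len 0.2486702433804928
top 83 dir [-0.412 -0.281 -0.867] in tool [ 0.007 -1.    -0.018] ends [ 0.5457 -0.3126  0.3761] [ 0.4628 -0.3692  0.2016] len 0.201303141617295
```

step_arm(
  motion=[
    [[3,-4.1,0,-5,-4,-16,0],[5.5,-7.6,0,-9,-7,-30,0],[7.5,-10.2,0,-12,-9,-41,0],[8.8,-12,0,-13,-10,-48,0],[9.3,-12.6,0,-14,-10,-51,0],[9.3,-12.6,0,-14,-10,-51,0],[9.3,-12.6,0,-14,-10,-51,0]],
  ],
)

```text
time_s: 8.27
position: [0.3977, -0.4251, 0.3576]
tcp_rot: [[0.78, 0.209, 0.591], [0.57, 0.154, -0.807], [-0.259, 0.966, 0.001]]
force: [-0.5, 0.1, -1.3]
opening: 0.127
```

```bash
python3 rod.py C
```

```text
t 8.2667 q [-69.7  37.7  95.1  68.3  91.  -45.2] open mm 11.056050265288992 F [-0.49  0.11 -1.31] g [ 0.5252 -0.3319  0.3152]
side 429 dir [-0.207 -0.161 -0.965] in tool [-0.003 -1.     0.006] ends [ 0.5371 -0.3259  0.3731] [ 0.4853 -0.3661  0.1315] len 0.2503652920245206
top 88 dir [-0.22  -0.153 -0.963] in tool [-0.009 -1.    -0.007] ends [ 0.5364 -0.3196  0.3759] [ 0.4844 -0.3559  0.1477] len 0.23684983117398928
```

View pics/side_C.png

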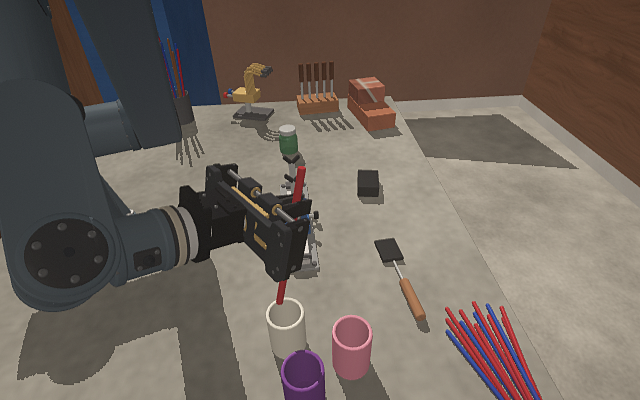

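View pics/top_C.png

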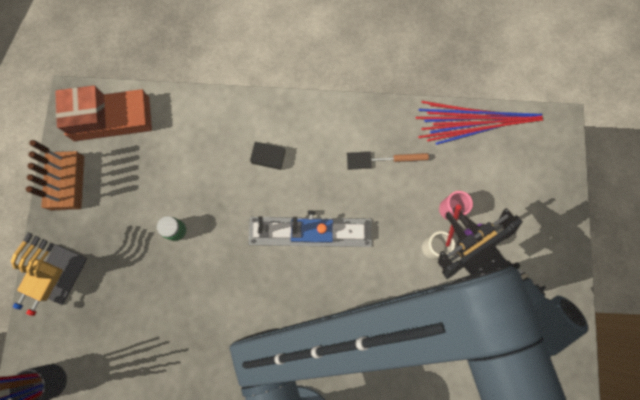

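Run:
```python
from rig import bot
from h import *
c=bot.capture("side");W=cloud(c)
for u,v in((65,250),(40,290),(100,290),(60,302),(150,260),(190,180),(290,275),(240,235),(20,120)): print(u,v,W[v,u].round(3))
reg=W[150:320,0:310].reshape(-1,3); r=reg[(reg[:,1]<-.38)&(reg[:,2]>.05)&(reg[:,0]<.47)]; print(len(r),np.percentile(r[:,2],[0,1,5]), r[r[:,2].argmin()])
```

```text
65 250 [ 0.334 -0.524  0.432]
40 290 [ 0.321 -0.553  0.417]
100 290 [ 0.079 -0.192 -0.   ]
60 302 [ 0.331 -0.554  0.402]
150 260 [ 0.381 -0.491  0.381]
190 180 [ 0.193  0.225 -0.001]
290 275 [ 0.497 -0.186 -0.003]
240 235 [ 0.453 -0.401  0.324]
20 120 [ 0.292 -0.441  0.513]
24200 [0.3149823  0.32574964 0.345205  ] [ 0.45571493 -0.40268856  0.3149823 ]
```

step_arm(
  motion=[
    [[0,0,0,0,0,-5,0],[0,0,0,0,0,-15,0],[0,0,0,0,0,-28,0],[0,0,0,0,0,-43,0],[0,0,0,0,0,-58,0],[0,0,0,0,0,-73,0],[0,0,0,0,0,-87,0],[0,0,0,0,0,-98,0],[0,0,0,0,0,-106,0],[0,0,0,0,0,-110,0],[0,0,0,0,0,-110,0]],
  ],
)

```text
time_s: 9.33
position: [0.3971, -0.4253, 0.2457]
tcp_rot: [[0.78, 0.209, 0.59], [0.57, 0.15, -0.808], [-0.257, 0.966, -0.002]]
force: [-0.5, -0.6, -1.1]
opening: 0.123
```

```bash
python3 rod.py D;python3 -c "
import cv2;f=cv2.imread('pics/side_D.png');cv2.imwrite('pics/side_Dz.png',cv2.resize(f[180:400,200:400],None,fx=2.7,fy=2.7))"
```

```text
t 9.3333 q [-69.8  48.4  96.9  68.6  86.5 -56.6] open mm 10.680571487066732 F [-0.49 -0.63 -1.12] g [ 0.5246 -0.3321  0.2036]
side 255 dir [-0.203 -0.162 -0.966] in tool [-0.002 -1.     0.013] ends [ 0.5364 -0.3261  0.2618] [ 0.512  -0.3456  0.1458] len 0.12017011396592743
top 63 dir [-0.215 -0.15  -0.965] in tool [-0.005 -1.    -0.004] ends [ 0.5355 -0.32    0.2657] [ 0.4847 -0.3555  0.0381] len 0.23588136348372263
```

View pics/side_Dz.png

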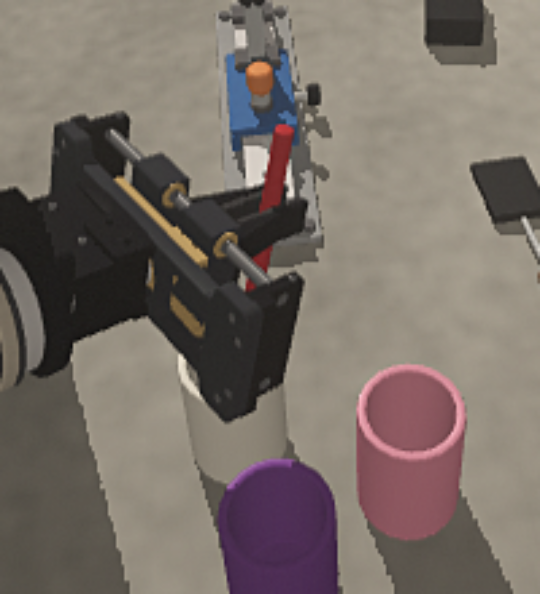

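step_arm(
  motion=[
    [[0,0,0,0,0,-2,0],[0,0,0,0,0,-4,0],[0,0,0,0,0,-5.5,0],[0,0,0,0,0,-7,0],[0,0,0,0,0,-7,0],[0,0,0,0,0,-7,0]],
  ],
)

```text
time_s: 9.93
position: [0.3971, -0.4254, 0.2398]
tcp_rot: [[0.78, 0.208, 0.59], [0.57, 0.152, -0.808], [-0.258, 0.966, -0.0]]
force: [-0.2, -0.9, 1.0]
opening: 0.126
```

step_arm(
  motion=[
    [[0,0,0,0,0,-1,0],[0,0,0,0,0,-2,0],[0,0,0,0,0,-2,0]],
  ],
)

```text
time_s: 10.18
position: [0.3971, -0.4254, 0.2376]
tcp_rot: [[0.78, 0.209, 0.59], [0.57, 0.152, -0.808], [-0.258, 0.966, -0.001]]
force: [0.5, 0.3, -0.3]
opening: 0.124
```

step_arm(
  motion=[
    [[0,0,0,0,0,-1,0],[0,0,0,0,0,-1.5,0],[0,0,0,0,0,-1.5,0]],
  ],
)

```text
time_s: 10.43
position: [0.3971, -0.4254, 0.2361]
tcp_rot: [[0.78, 0.208, 0.59], [0.57, 0.151, -0.808], [-0.258, 0.966, -0.001]]
force: [0.2, -0.4, -0.6]
opening: 0.123
```

step_arm(
  motion=[
    [[0,0,0,0,0,-1,0],[0,0,0,0,0,-1,0],[0,0,0,0,0,-1,0]],
  ],
)

```text
time_s: 10.68
position: [0.3971, -0.4254, 0.2352]
tcp_rot: [[0.78, 0.208, 0.59], [0.57, 0.152, -0.808], [-0.258, 0.966, -0.001]]
force: [0.3, 0.2, -1.0]
opening: 0.125
```

step_arm(
  motion=[
    [[0,0,0,0,0,-1,0],[0,0,0,0,0,-1,0],[0,0,0,0,0,-1,0]],
  ],
)

```text
time_s: 10.93
position: [0.3972, -0.4254, 0.2345]
tcp_rot: [[0.781, 0.208, 0.59], [0.57, 0.151, -0.808], [-0.257, 0.966, -0.0]]
force: [0.4, -0.5, 0.6]
opening: 0.127
```

step_arm(
  motion=[
    [[0,0,0,0,0,-1,0],[0,0,0,0,0,-1,0],[0,0,0,0,0,-1,0]],
  ],
)

```text
time_s: 11.18
position: [0.3973, -0.4253, 0.2339]
tcp_rot: [[0.781, 0.206, 0.59], [0.57, 0.151, -0.808], [-0.255, 0.967, 0.0]]
force: [0.7, 0.6, 4.7]
opening: 0.124
```

step_arm(
  motion=[
    [[0,0,0,0,0,0,14],[0,0,0,0,0,0,17],[0,0,0,0,0,0,20],[0,0,0,0,0,0,25],[0,0,0,0,0,0,32],[0,0,0,0,0,0,40],[0,0,0,0,0,0,40],[0,0,0,0,0,0,40]],
  ],
)

```text
time_s: 11.85
position: [0.3971, -0.4254, 0.2332]
tcp_rot: [[0.78, 0.209, 0.59], [0.57, 0.152, -0.808], [-0.258, 0.966, -0.0]]
force: [0.5, -0.5, -0.4]
opening: 0.437
```

```bash
python3 rod.py E;python3 -c "
import cv2;f=cv2.imread('pics/side_E.png');cv2.imwrite('pics/side_Ez.png',cv2.resize(f[180:400,200:400],None,fx=2.7,fy=2.7))"
```

```text
t 11.85 q [-69.8  49.7  96.9  68.7  86.  -57.9] open mm 38.03795051809211 F [ 0.47 -0.54 -0.44] g [ 0.5247 -0.3323  0.191 ]
side 271 dir [-0.368 -0.284 -0.886] in tool [-0.22  -0.975  0.013] ends [ 0.5658 -0.3026  0.2325] [ 0.5239 -0.3349  0.1315] len 0.11405144894049868
top 57 dir [-0.38  -0.275 -0.883] in tool [-0.226 -0.974 -0.002] ends [ 0.5653 -0.2969  0.2363] [ 0.4825 -0.3567  0.0443] len 0.21743035367540842
```

View pics/side_Ez.png

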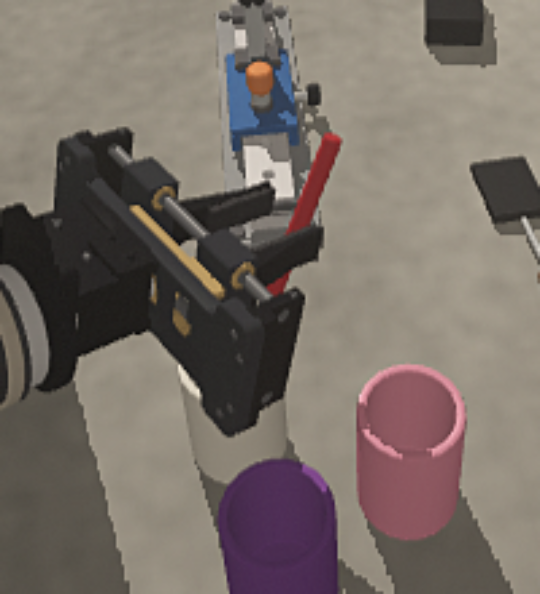

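Run:
```python
from plan import *
az1=-53.8; D=down(az1); R0=tilt(D,75); p0=np.array([.397,-.4253,.2325])
s=lambda u:u*u*(3-2*u)
P=[]
def add(R,p): P.append((R,p+O*R[:,0]))
a=p0-.15*R0[:,0]+[0,0,.03]; b=np.array([.33,-.42,.48]); c=np.array([.517,-.0403,.40])
n=9
for k in range(1,n+1): add(R0,p0+(a-p0)*s(k/n))
n=16
for k in range(1,n+1): add(tilt(D,75*(1-s(k/n))),a+(b-a)*s(k/n))
rows(R0,p0,P[:12],60); 
i=11; rows(P[i][0],P[i][1]-O*P[i][0][:,0],P[12:24],80)
P2=[];n=17
for k in range(1,n+1): R=down(az1+56*s(k/n)); P2.append((R,b+(c-b)*s(k/n)+O*R[:,0]))
i=23; R=P[i][0]; rows(R,P[i][1]-O*R[:,0],P[24:],80)
rows(D,b,P2[:12],80); R=P2[11][0]; rows(R,P2[11][1]-O*R[:,0],P2[12:],80)
```

```text
[[0.0, 0.0, 0.0, -4.0, -2.9, 2.4, 60], [0.0, 0.0, 0.0, -14.8, -10.8, 8.7, 60], [0.0, 0.0, 0.0, -30.3, -22.2, 17.8, 60], [0.0, 0.0, 0.0, -48.8, -35.7, 28.7, 60], [0.0, 0.0, 0.0, -68.2, -49.9, 40.1, 60], [0.0, 0.0, 0.0, -86.6, -63.4, 51.0, 60], [0.0, 0.0, 0.0, -102.2, -74.8, 60.1, 60], [0.0, 0.0, 0.0, -112.9, -82.6, 66.5, 60], [0.0, 0.0, 0.0, -116.9, -85.6, 68.8, 60], [-0.5, 0.7, 0.0, -116.4, -84.6, 70.8, 60], [-1.9, 2.6, 0.0, -114.8, -81.7, 76.5, 60], [-4.1, 5.6, -0.0, -112.3, -77.2, 85.3, 60]]
[[-2.8, 3.9, 0.0, 3.2, 5.8, 11.4, 80], [-6.2, 8.5, 0.0, 7.0, 12.7, 25.0, 80], [-9.9, 13.6, 0.0, 11.2, 20.4, 40.0, 80], [-13.9, 19.0, 0.0, 15.7, 28.6, 56.2, 80], [-18.1, 24.7, 0.0, 20.4, 37.0, 72.8, 80], [-22.2, 30.3, 0.0, 25.0, 45.5, 89.5, 80], [-26.2, 35.8, 0.0, 29.5, 53.7, 105.7, 80], [-29.9, 40.9, 0.0, 33.7, 61.4, 120.7, 80], [-33.3, 45.5, 0.0, 37.5, 68.3, 134.3, 80], [-36.1, 49.4, 0.0, 40.7, 74.1, 145.7, 80], [-38.3, 52.3, -0.0, 43.2, 78.6, 154.5, 80], [-39.7, 54.3, 0.0, 44.8, 81.5, 160.2, 80]]
[[-0.5, 0.7, -0.0, 0.6, 1.0, 2.0, 80]]
[[0.0, 0.0, 0.6, 1.9, 3.8, -0.8, 80], [0.0, 0.0, 2.1, 7.2, 14.5, -3.1, 80], [0.0, 0.0, 4.6, 15.4, 31.3, -6.6, 80], [0.0, 0.0, 7.8, 26.2, 53.2, -11.2, 80], [0.0, 0.0, 11.7, 39.0, 79.2, -16.7, 80], [0.0, 0.0, 16.0, 53.4, 108.5, -22.9, 80], [0.0, 0.0, 20.7, 69.0, 140.1, -29.5, 80], [0.0, 0.0, 25.5, 85.3, 173.1, -36.5, 80], [0.0, 0.0, 30.5, 101.7, 206.6, -43.5, 80], [0.0, 0.0, 35.3, 118.0, 239.6, -50.5, 80], [0.0, 0.0, 40.0, 133.6, 271.2, -57.1, 80], [0.0, 0.0, 44.3, 148.0, 300.5, -63.3, 80]]
[[0.0, 0.0, 3.8, 12.8, 26.0, -5.5, 80], [0.0, 0.0, 7.1, 23.6, 47.9, -10.1, 80], [0.0, 0.0, 9.5, 31.9, 64.7, -13.6, 80], [0.0, 0.0, 11.1, 37.1, 75.4, -15.9, 80], [0.0, 0.0, 11.7, 39.0, 79.2, -16.7, 80]]
```

step_arm(
  motion=[
    [[0,0,0,-4,-3,2,60],[0,0,0,-15,-11,8,60],[0,0,0,-30,-22,17,60],[0,0,0,-49,-36,28,60],[0,0,0,-68,-50,40,60],[0,0,0,-87,-63,51,60],[0,0,0,-102,-75,60,60],[0,0,0,-113,-83,66,60],[0,0,0,-117,-86,69,60],[-0.5,0.7,0,-116,-85,71,60],[-1.9,2.6,0,-115,-82,76,60],[-4.1,5.6,0,-112,-77,85,60]],
  ],
)

```text
time_s: 12.95
position: [0.2851, -0.5018, 0.3168]
tcp_rot: [[0.748, 0.304, 0.589], [0.548, 0.218, -0.808], [-0.374, 0.927, -0.004]]
force: [0.0, 0.2, 0.1]
opening: 0.69
```

```bash
python3 rod.py F
```

```text
t 12.95 q [-81.9  41.2  92.6  55.   93.2 -50.2] open mm 60.057157669093094 F [0.04 0.18 0.06] g [ 0.4075 -0.4123  0.2557]
side 647 dir [-0.376 -0.274 -0.885] in tool [-0.1   -0.995  0.003] ends [ 0.5662 -0.3029  0.2328] [ 0.4899 -0.3586  0.0531] len 0.20298270461478857
top 84 dir [-0.382 -0.273 -0.883] in tool [-0.105 -0.994 -0.002] ends [ 0.5646 -0.2975  0.2346] [ 0.4783 -0.359   0.0355] len 0.22558320880696475
```

View pics/side_F.png

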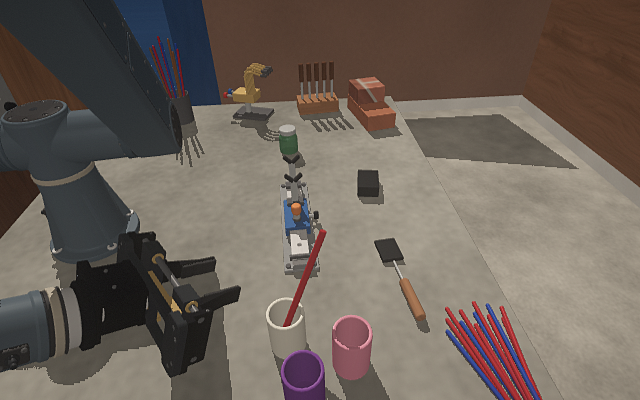

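The rod now leans in the white cup (from ~(290,322) to (323,232)) at about 28°, and the gripper is clear of it. Next I go to the knob.

step_arm(
  motion=[
    [[-2.8,3.9,0,3,6,11,80],[-6.2,8.5,0,7,13,25,80],[-9.9,13.6,0,11,20,40,80],[-13.9,19,0,16,29,56,80],[-18.1,24.7,0,20,37,73,80],[-22.2,30.3,0,25,45,90,80],[-26.2,35.8,0,29,54,106,80],[-29.9,40.9,0,34,61,121,80],[-33.3,45.5,0,37,68,134,80],[-36.1,49.4,0,41,74,146,80],[-38.3,52.3,0,43,79,155,80],[-40.2,55,0,45,82,162,80]],
  ],
)

```text
time_s: 14.05
position: [0.331, -0.4189, 0.4805]
tcp_rot: [[-0.002, 0.806, 0.592], [-0.0, 0.592, -0.806], [-1.0, -0.002, -0.001]]
force: [-0.5, -0.1, -0.1]
opening: 0.917
```

step_arm(
  motion=[
    [[0,0,0.6,2,4,-1,80],[0,0,2.1,7,14,-3,80],[0,0,4.6,15,31,-7,80],[0,0,7.8,26,53,-11,80],[0,0,11.7,39,79,-17,80],[0,0,16,53,108,-23,80],[0,0,20.7,69,140,-30,80],[0,0,25.5,85,173,-36,80],[0,0,30.5,102,207,-43,80],[0,0,35.3,118,240,-50,80],[0,0,40,134,271,-57,80],[0,0,44.3,148,300,-63,80]],
  ],
)

```text
time_s: 15.05
position: [0.478, -0.1177, 0.4154]
tcp_rot: [[-0.002, 0.161, 0.987], [0.004, 0.987, -0.161], [-1.0, 0.003, -0.003]]
force: [-0.2, -0.1, 0.5]
opening: 0.916
```

step_arm(
  motion=[
    [[0,0,3.8,13,26,-6,80],[0,0,7.1,24,48,-10,80],[0,0,9.5,32,65,-14,80],[0,0,11.1,37,75,-16,80],[0,0,11.7,39,79,-17,80],[0,0,11.7,39,79,-17,80]],
  ],
)

```text
time_s: 15.55
position: [0.517, -0.0407, 0.3993]
tcp_rot: [[-0.002, -0.039, 0.999], [0.001, 0.999, 0.039], [-1.0, 0.001, -0.002]]
force: [-0.6, 0.6, -0.0]
opening: 0.92
```

```bash
cat > knob.py <<'E'
from rig import bot
from h import *
import sys
s=bot.read_state(); R=s["tcp_rot"]; print("t",s["time_s"],"g",(s["position"]+R[:,0]*.1635).round(4),"F",s["force"].round(1),"open",s["opening"]*87); print(R.round(4).tolist())
for n in("side","top"):
    c=bot.capture(n); cv2.imwrite(f"pics/{n}_{sys.argv[1]}.png",c["frame"][:,:,::-1]); W=cloud(c); H=hsv(c).astype(int); h,ss=H[...,0],H[...,1]
    x,y,z=W[...,0],W[...,1],W[...,2]
    o=(h>=6)&(h<18)&(ss>150)&(z>.05)&(z<.11)&(y>-.2)&(y<.1)&(x>.48)&(x<.56)
    p=W[o]
    if len(p): 
        t=p[p[:,2]>p[:,2].max()-.006]; print(n,"knob",len(p),p.min(0).round(4),p.max(0).round(4),"top med",np.median(t,0).round(4),"mid",((p.min(0)+p.max(0))/2).round(4))
    b=(h>100)&(h<125)&(ss>120)&(z>.034)&(z<.045)&(y>-.2)&(y<.1)&(x>.46)&(x<.57)
    p=W[b]; print(n,"blue",cv2.minAreaRect((p[:,:2]*1000).astype(np.float32)) if len(p) else None)
    v=H[...,2]; k=(v<80)&(x>.48)&(x<.55)&(y<.07)&(y>-.12)&(z>.095)&(z<.135)
    p=W[k]; print(n,"slideV",len(p),p.mean(0).round(4) if len(p) else None)
E
python3 knob.py K0
```

```text
t 15.55 g [ 0.5167 -0.0405  0.2358] F [-0.6  0.6 -0. ] open 79.99669155763974
[[-0.0016, -0.0388, 0.9992], [0.0012, 0.9992, 0.0388], [-1.0, 0.0013, -0.0015]]
side knob 94 [ 0.5067 -0.053   0.0598] [ 0.5288 -0.0314  0.0848] top med [ 0.5189 -0.0413  0.0825] mid [ 0.5177 -0.0422  0.0723]
side blue ((516.7909545898438, -13.555305480957031), (59.8958625793457, 110.8363265991211), 2.3272929191589355)
side slideV 87 [0.5145 0.0281 0.118 ]
top blue ((540.4547119140625, 13.777503967285156), (15.22977352142334, 11.989069938659668), 35.541053771972656)
top slideV 46 [0.521  0.0321 0.1184]
```

View pics/side_K0.png

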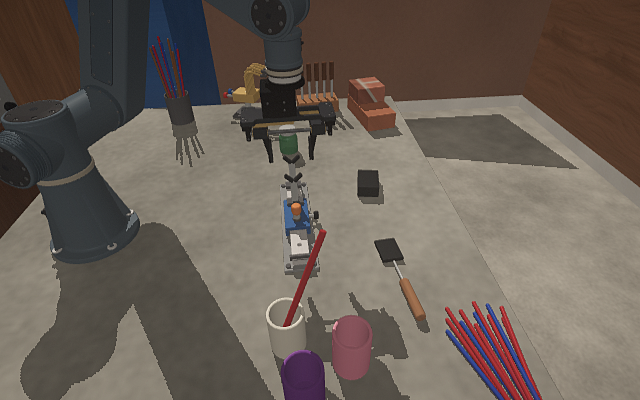

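step_arm(
  motion=[
    [[0,0,0,0,0,-10,70],[0,0,0,0,0,-30,65],[0,0,0,0,0,-60,60],[0,0,0,0,0,-90,60],[0,0,0,0,0,-120,60],[0,0,0,0,0,-143,60],[0,0,0,0,0,-156,55],[0,0,0,0,0,-162,50],[0,0,0,0,0,-162,40],[0,0,0,0,0,-162,30],[0,0,0,0,0,-162,20],[0,0,0,0,0,-162,10]],
  ],
)

```text
time_s: 16.65
position: [0.5175, -0.0417, 0.2394]
tcp_rot: [[0.003, -0.037, 0.999], [-0.001, 0.999, 0.037], [-1.0, -0.001, 0.003]]
force: [0.3, -0.2, 0.2]
opening: 0.357
```

step_arm(
  motion=[
    [[0,0,0,0,0,0,0],[0,0,0,0,0,0,0],[0,0,0,0,0,0,0],[0,0,0,0,0,0,0],[0,0,0,0,0,0,0],[0,0,0,0,0,0,0]],
  ],
)

```text
time_s: 17.15
position: [0.5181, -0.0415, 0.2393]
tcp_rot: [[0.004, -0.037, 0.999], [-0.001, 0.999, 0.037], [-1.0, -0.001, 0.004]]
force: [3.0, -0.3, 5.4]
opening: 0.279
```

```bash
python3 knob.py K1; python3 -c "
import cv2;f=cv2.imread('pics/side_K1.png');cv2.imwrite('pics/side_K1z.png',cv2.resize(f[90:290,220:380],None,fx=3,fy=3,interpolation=2))"
```

```text
t 17.15 g [ 0.5188 -0.0417  0.0758] F [ 3.  -0.3  5.4] open 24.238191565683746
[[0.0043, -0.0374, 0.9993], [-0.0009, 0.9993, 0.0374], [-1.0, -0.0011, 0.0043]]
side knob 99 [ 0.4952 -0.0543  0.0567] [ 0.5288 -0.0298  0.0884] top med [ 0.5179 -0.0391  0.0835] mid [ 0.512  -0.042   0.0726]
side blue ((516.959716796875, -19.00395965576172), (59.8452262878418, 101.79613494873047), 2.3271639347076416)
side slideV 101 [ 0.5156 -0.0576  0.1113]
top blue None
top slideV 0 None
```

View pics/side_K1z.png

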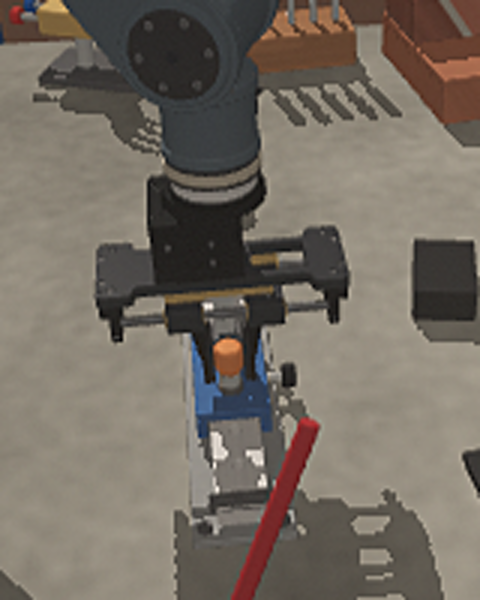

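step_arm(
  motion=[
    [[0,0,0,0,0,2,0],[0,0,0,0,0,4,0],[0,0,0,0,0,6,0],[0,0,0,0,0,8,0],[0,0,0,0,0,10,0],[0,0,0,0,0,10,0],[0,0,0,0,0,10,0]],
  ],
)

```text
time_s: 17.83
position: [0.5182, -0.0416, 0.2477]
tcp_rot: [[0.003, -0.037, 0.999], [-0.001, 0.999, 0.037], [-1.0, -0.001, 0.003]]
force: [6.0, -0.2, -8.5]
opening: 0.274
```

```bash
python3 knob.py K2
```

```text
t 17.8333 g [ 0.5187 -0.0417  0.0842] F [ 6.  -0.2 -8.5] open 23.849641073262102
[[0.0035, -0.0371, 0.9993], [-0.0006, 0.9993, 0.0371], [-1.0, -0.0007, 0.0035]]
side knob 100 [ 0.4958 -0.0557  0.0656] [ 0.5381 -0.0317  0.0973] top med [ 0.5197 -0.0398  0.092 ] mid [ 0.5169 -0.0437  0.0815]
side blue ((516.8404541015625, -15.945209503173828), (59.91960906982422, 108.85834503173828), 2.326728582382202)
side slideV 103 [ 0.5192 -0.05    0.1085]
top blue None
top slideV 0 None
```

step_arm(
  motion=[
    [[0,0,0,1,0,1,0],[0,0,0,1,0,1,0],[0,0,0,1,-3,1,0],[0,0,0,1,-8,1,0],[0,0,0,1.5,-14,1,0],[0,0,0,2,-20,1,0],[0,0,0,2,-26,1,0],[0,0,0,2.3,-32,1,0],[0,0,0,2.5,-37,1,0],[0,0,0,2.5,-40,1,0],[0,0,0,2.5,-40,1,0],[0,0,0,2.5,-40,1,0]],
  ],
)

```text
time_s: 18.93
position: [0.5201, -0.0815, 0.2487]
tcp_rot: [[0.002, -0.037, 0.999], [0.0, 0.999, 0.037], [-1.0, 0.0, 0.002]]
force: [5.7, 0.0, -9.5]
opening: 0.281
```

```bash
python3 knob.py K3; python3 -c "
import cv2;f=cv2.imread('pics/side_K3.png');cv2.imwrite('pics/side_K3z.png',cv2.resize(f[90:290,220:380],None,fx=3,fy=3,interpolation=2))"
```

```text
t 18.9333 g [ 0.5204 -0.0814  0.0852] F [ 5.7  0.  -9.5] open 24.404751951590338
[[0.0018, -0.0367, 0.9993], [0.0002, 0.9993, 0.0367], [-1.0, 0.0002, 0.0018]]
side knob 104 [ 0.4977 -0.0933  0.065 ] [ 0.5304 -0.0689  0.0936] top med [ 0.5209 -0.0822  0.0913] mid [ 0.5141 -0.0811  0.0793]
side blue ((518.4362182617188, -53.04068374633789), (60.021087646484375, 110.95220947265625), 2.3477537631988525)
side slideV 106 [ 0.5204 -0.0898  0.1084]
top blue None
top slideV 0 None
```

View pics/side_K3z.png

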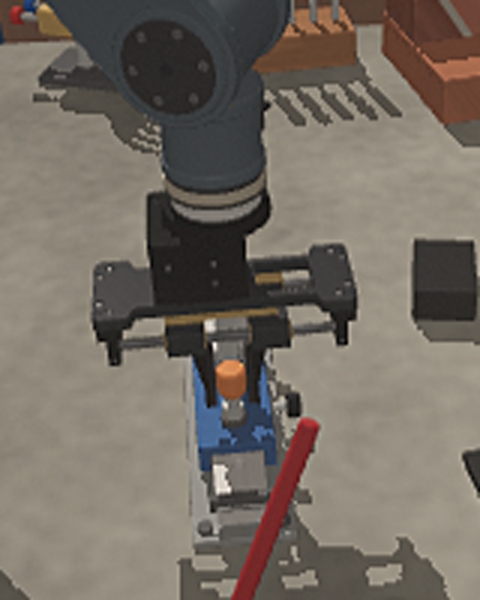

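step_arm(
  motion=[
    [[0,0,0,0,0,-2,0],[0,0,0,0,0,-4,0],[0,0,0,0,0,-6,0],[0,0,0,0,0,-8,0],[0,0,0,0,0,-10,0],[0,0,0,0,0,-11,0],[0,0,0,0,0,-11,0],[0,0,0,0,0,-11,0]],
  ],
)

```text
time_s: 19.7
position: [0.52, -0.0814, 0.2393]
tcp_rot: [[0.002, -0.037, 0.999], [-0.0, 0.999, 0.037], [-1.0, -0.001, 0.002]]
force: [3.0, 1.1, 5.9]
opening: 0.278
```

```bash
python3 knob.py K4
```

```text
t 19.7 g [ 0.5204 -0.0815  0.0758] F [3.  1.1 5.9] open 24.21355133974467
[[0.0024, -0.0373, 0.9993], [-0.0004, 0.9993, 0.0373], [-1.0, -0.0005, 0.0024]]
side knob 106 [ 0.4957 -0.0943  0.0599] [ 0.5299 -0.0703  0.0974] top med [ 0.4957 -0.0931  0.0974] mid [ 0.5128 -0.0823  0.0786]
side blue ((518.8767700195312, -64.65281677246094), (59.980010986328125, 90.11774444580078), 2.205697536468506)
side slideV 92 [ 0.5207 -0.0945  0.108 ]
top blue None
top slideV 0 None
```

Run:
```python
from rig import bot
from h import *
c=bot.capture("side");W=cloud(c);H=hsv(c).astype(int);h,ss=H[...,0],H[...,1];x,y,z=[W[...,i] for i in range(3)]
o=(h>=6)&(h<18)&(ss>150)&(z>.05)&(z<.11)&(y>-.11)&(y<-.06)&(abs(x-.5205)<.008)
p=W[o];print(len(p),np.percentile(p[:,2],[5,50,90,97]))
q=W[o&(z>.078)];print(q.mean(0))
cv2.imwrite("pics/K5.png",cv2.resize(c["frame"][170:290,250:350,::-1],None,fx=5,fy=5,interpolation=2))
s=bot.read_state();print(s["force"],s["position"])
```

```text
72 [0.06099722 0.07850673 0.0835048  0.08425591]
[ 0.52106723 -0.08196296  0.08166804]
[1.86972839 1.34502496 5.18543289] [ 0.5200053  -0.08143975  0.2393336 ]
```

View pics/K5.png

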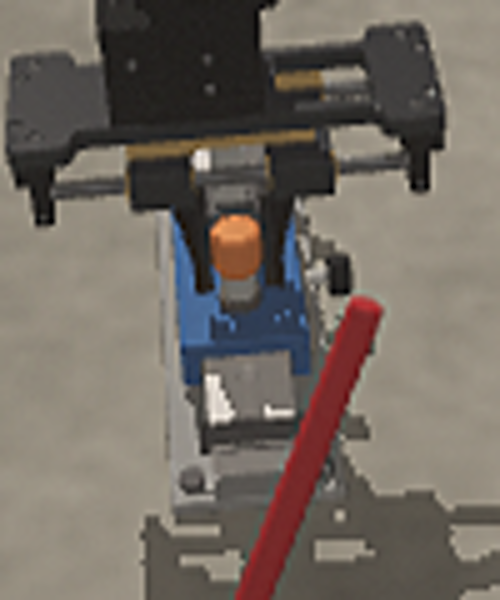

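step_arm(
  motion=[
    [[0,0,0,0,0,0,0],[0,0,0,0,0,0,0],[0,0,0,0,0,0,0],[0,0,0,0,0,0,0]],
  ],
)

```text
time_s: 20.18
position: [0.52, -0.0814, 0.2393]
tcp_rot: [[0.002, -0.037, 0.999], [-0.0, 0.999, 0.037], [-1.0, -0.001, 0.002]]
force: [3.1, 1.7, 6.4]
opening: 0.28
```

Run:
```python
from rig import bot
from h import *
s=bot.read_state();print(s["time_s"],s["force"],s["position"],s["opening"]*87)
c=bot.capture("side");W=cloud(c);H=hsv(c).astype(int);h,ss=H[...,0],H[...,1]
m=((h<6)|(h>174))&(ss>150)&(np.linalg.norm(W-np.array([.52,-.335,.13]),axis=-1)<.16)&(W[...,2]>.03)
q=W[m];d=np.linalg.svd(q-q.mean(0))[2][0];t=(q-q.mean(0))@d
print("rod dir",d,"ends",q.mean(0)+d*t.min(),q.mean(0)+d*t.max())
print(bot.hand_in())
```

```text
20.1833 [3.14595295 1.65204792 6.43488303] [ 0.52000563 -0.08141667  0.23929708] 24.338226367443852
rod dir [-0.37497049 -0.27512842 -0.88526916] ends [ 0.56608167 -0.30276592  0.23249815] [ 0.48984618 -0.35870246  0.05251351]
the job is handed in; nothing more can be done
None
```

I finished the task and handed it in at 20.2 s; the hand-in gives no verdict, so success is judged from my own checks below.

- **Rod:** I set it down in the white cup until I felt the floor (4.7 N) and then let go. It settled onto the rim and leans about 28° (0.485 rad, limit 0.55). Its middle is about 33 mm from the cup's axis and about 125 mm up. It had not moved at the last look.
- **Rest:** I gripped the knob and pulled the pin about 8.5–9.5 mm (8.5–9.5 N spring force). I then moved the rest one hole outward, 39.8 mm by the tool readings.
- **Pin:** The tool is back at its starting height of 0.2393 m and the knob top is at 84 mm, so the pin is home.
- **Grip at hand-in:** The fingers still hold the knob at 24.3 mm opening, pressing it down with about 6 N. The grasp point is about 5 mm above the knob's centre.

I planned every move clear of the jar, graphite block and paddle, and saw no sign of contact. I did not re-measure where they stand at the end. The rod's lean is the check with the least room to spare. The top camera could not see the knob or the blue saddle while the arm was over them, so those final checks rest on the side camera and the tool readings.

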